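Set the bench gauge to the master and lay out the batch

ROBOT

A 7-joint arm with a two-finger parallel gripper is mounted at the origin on the work surface. World frame = base frame: x ahead of the robot, y to its left, z up, the work surface at z = 0. Lengths are in mm, angles in rad, forces in N, time in s.
With the tool pointing down it reaches from about 400 to 875 mm from the base axis. Payload 19.3 kg.
Tool frame: the origin (TCP) lies at the very end of the fingers, on their centre line; the grasp point (between the pads) lies 19 mm behind it (grip_point_offset is the z of the grasp point in the tool frame, in mm); z points along the fingers, y is the line along which they close (so a half turn about z gives the same grasp; the last joint's range is limited). The gripper opens to 85 mm and grips with 20 to 120 N. Pads are 22 mm wide; open, the fingers measure 114 mm over their backs; the gripper's body (76 mm by 85 mm) begins 54 mm behind the grasp point. The pads swing forward as they close: fully open they stand 13 mm farther back than shut.
Start: joints at [1.185, 0.521, -0.036, 1.599, 0.021, 1.021, -0.113], TCP at [194.083, -594.093, 231.291] pointing down, gripper open.
Joint ranges: [-2.91, 2.91], [-0.3, 2.13], [-1.5, 1.42], [0.17, 2.43], [-1.26, 4.41], [0.16, 1.93], [-2.52, 2.52]. Speed limits (rad/s): [1.89, 1.89, 2.39, 2.39, 3.01, 3.01, 3.01].

INTERFACE

Orientations are given as a 3x3 rotation matrix whose columns are the frame's x, y, z axes.
In Python, from workcell import movep, movel, goto_joints, open_gripper, clamp, wait, inverse_kinematics, read_state, camera, PlanningError, finish_job, grip_point_offset gives the robot as it stands. Calls block until the motion is done:
- movep(position, orientation): joint-space move of the TCP to a pose.
- movel(position, frame=None, max_speed=150, guard=None): straight line of the TCP; frame=None keeps the orientation; max_speed is the mean speed in mm/s. With guard (N) it stops when the force on the tool has changed by that much, and returns True; else False.
- goto_joints(angles): joint-space move.
- open_gripper() and clamp(): open the fingers fully, or close them until they stop; the grip force is fixed at half the most.
- wait(seconds).
- inverse_kinematics(position, orientation): joint angles nearest the present ones, or None.
- read_state(): the state.
- camera(name): name is "scene" or "top"; returns a dict with "image" (384x512x3 uint8, blue, green, red), "range_z" (384x512 float32, mm along the optical axis (not along the pixel's ray), 0 where there is no reading), "fx", "fy", "cx", "cy" (pixels), "cam_to_world" (4x4, takes a point from camera to world coordinates). Camera axes: x right, y up, looking along -z (the intrinsics and any distortion apply to the point x, -y, -z); pixel columns grow to the right and rows downward; lengths in mm; the calibration is good to about 2 mm. A picture is of the moment at which its call begins.
A pose or a line that the arm cannot do raises PlanningError and nothing moves.
- finish_job(): hands the job in; it is judged then, once.
The state is a dict: "time": time; "qpos": joint angles; "qvel": joint speeds; "joint_efforts": joint torques, N m; "eef_pos": TCP position; "tool_rot": TCP orientation; "ft_force": force on the tool from outside, world axes, zero at the start; "torque": the same for the moment, N m; "finger_gap": finger opening in mm; "gripper_force": force on a finger pad.
Only numpy, scipy, OpenCV 4.12 (cv2) and the standard library are available. Lean on these libraries where they do the work, as an engineer would, in place of code of your own. Each camera call takes 0.05 s, during which the arm holds its last target. There are 200 camera calls.

TASK

Get this batch ready for length inspection: stand the brass master centred and square between the jaws of the bench gauge, free the clamp knob and close the sliding jaw gently until master and both jaws touch, then clamp the knob firmly so the setting stays and put the master back in its wooden holder. Lay all the aluminium bearing blocks on the blue tray, upright and square, one inside each white outline (any outlines will do), and leave the other things on the bench where they are.

Things in the scene. Friction and masses are not known exactly. Their poses are not given: they have to be found in the camera images.
- gauge: fixed bench gauge: a grey bed 260 long (its y) x 90 wide (its x), its bed top 20 above the bench, with a fixed steel jaw at its -y end (jaw 50 wide in x, rising to 62 above the bench) and a sliding steel jaw carriage with orange flanks. Origin: centre of the underside of the bed. The bed between the jaws is flat and empty, free for a part to stand on
- fixed_face (a point): centre of the fixed jaw's measuring face, 41 above the bench; the face looks along the gauge's +y, towards the sliding jaw
- jaw_face (a point): centre of the sliding jaw's measuring face, 41 above the bench; looks along the gauge's -y. The carriage behind it is 50 wide, 82 long (towards +y), its top 62 above the bench
- jaw (a joint): opening between the two jaw faces in m (0 to 0.13); the jaw slides along the gauge's y with about 2 N of friction plus light damping when its clamp is free, and holds against 20 N when it is clamped
- knob_grip (a point): centre of the grip bar of the black clamp knob that stands on the carriage, 50 behind the jaw face, about 90 above the bench. The bar is 52 long (this point's x), 14 wide (its y) and 28 tall, its top 14 above this point; below it is a hub; the carriage top is 28 below this point. The knob can be held by its bar to slide the jaw as well as to turn it
- knob (a joint): turn of the clamp knob in rad, 0 to 1.5, growing CLOCKWISE seen from above: under 0.35 the jaw is free, over 1.1 it is firmly clamped (it begins to bite at about 0.9), 1.5 is the stop. The bar lies along the gauge's x at 0. It stays where it is left; turning takes about 0.2 N m
- holder: fixed shallow wooden holder, 80 (x) x 110 (y), floor 6 above the bench, with a rim 14 high over the bench leaving a pocket 68 x 98; origin: centre of its underside
- master_c (a point): centre of the brass setting master, a block 40 (its x) x 70 (its y, the length that the gauge is set to) x 44 tall, red mark on top, 0.6 kg. It starts in the wooden holder
- tray: fixed flat blue tray, 200 (x) x 290 (y), 4 thick, no rim; six white outlines on it mark bays in two rows of three, each outline leaving 78 along the tray's x and 44 along its y inside its lines; in the tray's frame the bay centres are at x = -47.5 and +47.5 and y = -100, 0 and +100. Origin: centre of its underside
- mat: fixed thin black rubber delivery mat, 220 (x) x 300 (y) x 2, on which the bearing blocks have been left; origin: centre of its underside. The tray and the mat may be either way round, left and right
- block1_c (a point): centre of an aluminium bearing block, 70 (its x) x 36 (its y) x 40 tall, 0.22 kg, a dark bore through its long sides and two screw holes on top. Four to six are present, all alike; the absent ones read None
- block2_c (a point): centre of an aluminium bearing block, 70 (its x) x 36 (its y) x 40 tall, 0.22 kg, a dark bore through its long sides and two screw holes on top. Four to six are present, all alike; the absent ones read None
- block3_c (a point): centre of an aluminium bearing block, 70 (its x) x 36 (its y) x 40 tall, 0.22 kg, a dark bore through its long sides and two screw holes on top. Four to six are present, all alike; the absent ones read None
- block4_c (a point): centre of an aluminium bearing block, 70 (its x) x 36 (its y) x 40 tall, 0.22 kg, a dark bore through its long sides and two screw holes on top. Four to six are present, all alike; the absent ones read None
- block5_c (a point): centre of an aluminium bearing block, 70 (its x) x 36 (its y) x 40 tall, 0.22 kg, a dark bore through its long sides and two screw holes on top. Four to six are present, all alike; the absent ones read None
- block6_c (a point): centre of an aluminium bearing block, 70 (its x) x 36 (its y) x 40 tall, 0.22 kg, a dark bore through its long sides and two screw holes on top. Four to six are present, all alike; the absent ones read None
- screwdriver: screwdriver, about 160 long, lying crosswise between the wooden holder and the gauge (mm): a bystander, to be left alone; origin on its underside
- wrench: wrench, 180 long (mm): a bystander, to be left alone; origin on its underside
- hammer: hammer, 260 long (mm): a bystander, to be left alone; origin on its underside
- mug: blue mug, 80 wide, 90 tall (mm): a bystander, to be left alone; origin on its underside
- oil: yellow oil bottle, 60 wide, 160 tall (mm): a bystander, to be left alone; origin on its underside

How it is judged:
By the outcome, as a careful person would: the job done as asked, in the order asked, and still so for the second after the job is handed in, with the robot touching nothing.
Of block1, block2, block3, block4, block5, block6 only 4 to 6 are there at a start; the rules pass over those that are not, and their reading is None.
At some moment in a run one of block1, block2, block3, block4, block5, block6 may be knocked a few centimetres aside while the robot is not near it.
It also fails if it takes over 208 s, if anything falls off the work surface, if the arm or the gripper's body presses on something with over 40 N, if the wrist force passes 120 N, or if a joint passes its speed limit or range.

## Working session

There is one attempt and no reset: what is moved stays moved. The work goes in short steps, each a Python script; the robot and the scene stay as the last script left them, time stands still between calls to the robot, and variables do not carry over. Pictures are saved under pics/ and viewed, at most 14 in all, crops included, and the job is handed in when it is done.

```bash
ls; mkdir -p pics
python3 - <<'E'
from workcell import *
import cv2,numpy as np
for n in("scene","top"):
    c=camera(n); cv2.imwrite(f"pics/{n}0.png",cv2.resize(c["image"],(800,600),interpolation=cv2.INTER_CUBIC)); np.savez(f"{n}0.npz",**c)
    print(n,{k:c[k] for k in c if k not in("image","range_z")},(c["range_z"]>0).mean())
print(read_state(),grip_point_offset)
E
```

```text
pics
scene {'fx': 435.5650214162322, 'fy': 435.5650214162322, 'cx': 256.8194225943347, 'cy': 196.10937188402747, 'cam_to_world': array([[-3.60851662e-01, -6.25552433e-01,  6.91715426e-01,
         1.44136713e+03],
       [ 9.32507029e-01, -2.30301825e-01,  2.78193657e-01,
         3.90937385e+02],
       [-1.47213946e-02,  7.45416141e-01,  6.66436837e-01,
         1.02882554e+03],
       [ 0.00000000e+00,  0.00000000e+00,  0.00000000e+00,
         1.00000000e+00]])} 0.995941162109375
top {'fx': 367.167963426164, 'fy': 367.167963426164, 'cx': 252.08431639095772, 'cy': 188.88213605593893, 'cam_to_world': array([[-2.64813983e-02,  9.74067871e-01, -2.24700951e-01,
         3.01631936e+02],
       [-9.99647421e-01, -2.62402172e-02,  4.06010299e-03,
         1.76680231e+01],
       [-1.94138590e-03,  2.24729244e-01,  9.74419313e-01,
         9.56072409e+02],
       [ 0.00000000e+00,  0.00000000e+00,  0.00000000e+00,
         1.00000000e+00]])} 0.9960581461588541
{'time': 0.1, 'qpos': array([ 1.18477578,  0.52195626, -0.03629824,  1.59989691,  0.02119295,
        1.02112261, -0.11275866]), 'qvel': array([-6.45478022e-05, -8.32110368e-04, -9.74549049e-04, -2.56064458e-03,
       -6.80206349e-04, -1.73058057e-03,  8.32747299e-05]), 'joint_efforts': array([ 4.74570435e-03, -9.28490353e+01,  1.98455192e+00, -3.70532370e+01,
        1.80281710e-02,  5.30918391e-03,  1.78272535e-05]), 'eef_pos': array([ 193.99014881, -593.835394  ,  230.80183381]), 'tool_rot': array([[ 9.50541702e-01,  3.10596725e-01, -3.83051800e-04],
       [ 3.10596952e-01, -9.50541258e-01,  9.22066042e-04],
       [-7.77158471e-05, -9.95436947e-04, -9.99999502e-01]]), 'ft_force': array([ 0.30815997, -0.11531248, -0.47891958]), 'torque': array([ 0.00968817,  0.03931309, -0.0165918 ]), 'gripper_force': 0.0, 'finger_gap': 85.40179992105767} -18.700000000000003
```

View pics/top0.png

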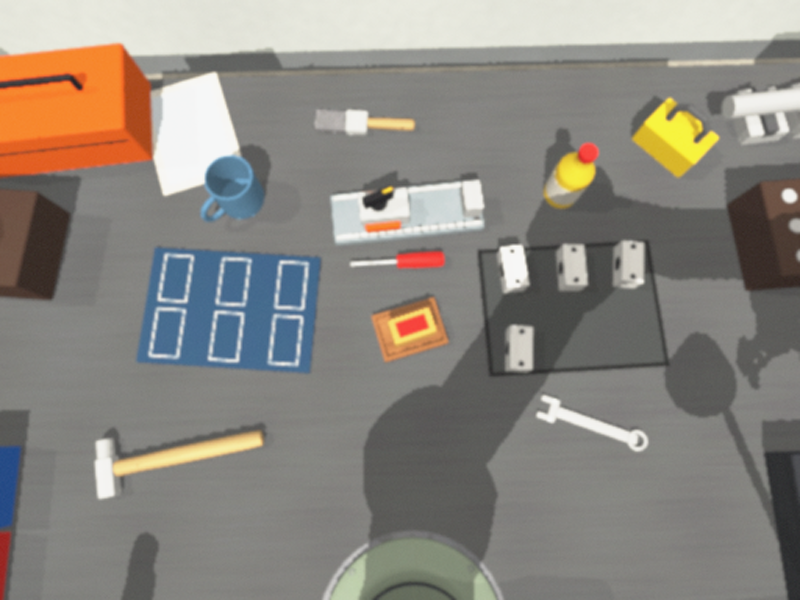

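View pics/scene0.png

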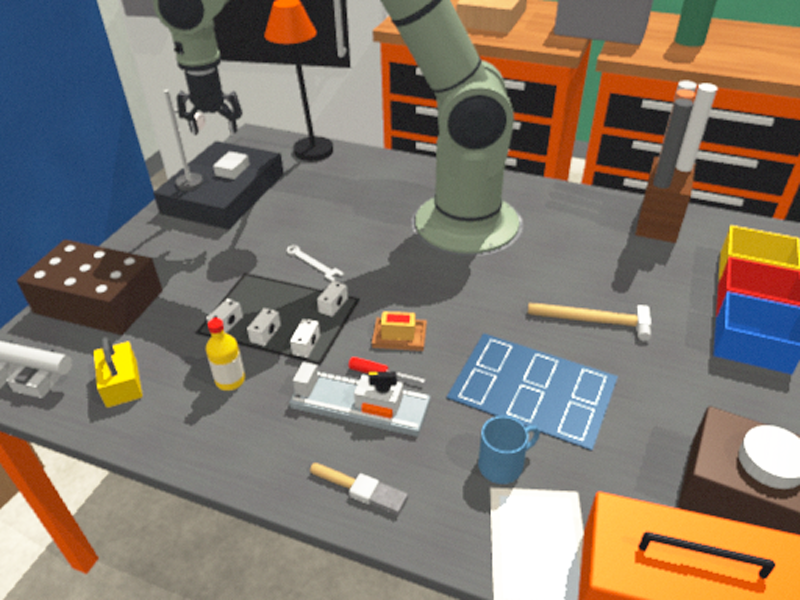

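The top view shows four blocks on the mat (about (513,267), (571,266), (629,263), (519,347) at 800 px scale), with the tray left at (230,308), the master in its holder at (411,326), and the gauge at (407,210) with the fixed jaw on the right. The scene view agrees and shows the black knob bar at (380,380).

```bash
cat > vis.py <<'E'
import cv2,numpy as np
def cloud(c):
    z=c["range_z"].astype(float); v,u=np.mgrid[:384,:512]
    T=np.asarray(c["cam_to_world"])
    P=np.stack([(u-c["cx"])/c["fx"]*z,-(v-c["cy"])/c["fy"]*z,-z],-1)
    W=P@T[:3,:3].T+T[:3,3]; W[z<=0]=np.nan
    return W
def onplane(c,px,h):
    px=np.asarray(px,float).reshape(-1,2);T=np.asarray(c["cam_to_world"])
    d=np.stack([(px[:,0]-c["cx"])/c["fx"],-(px[:,1]-c["cy"])/c["fy"],-np.ones(len(px))],-1)@T[:3,:3].T
    return (T[:3,3]+d*((h-T[2,3])/d[:,2])[:,None])[:,:2]
def rects(c,mask,h,amin=100):
    out=[]
    cs,_=cv2.findContours(mask.astype(np.uint8),cv2.RETR_EXTERNAL,cv2.CHAIN_APPROX_NONE)
    for k in cs:
        m=np.zeros(mask.shape,np.uint8);cv2.drawContours(m,[k],-1,1,-1)
        v,u=np.nonzero(m)
        # pixel corners
        px=np.concatenate([np.c_[u+a,v+b] for a in(-.5,.5) for b in(-.5,.5)])
        w=onplane(c,px,h).astype(np.float32); r=cv2.minAreaRect(w)
        if r[1][0]*r[1][1]<amin: continue
        (x,y),(a,b),t=r
        if b>a:a,b,t=b,a,t+90     # t: direction of the long side, deg
        cen=w.mean(0)
        out.append((round(x,1),round(y,1),round(a,1),round(b,1),round((t+90)%180-90,1),cen.round(1).tolist()))
    return out
E
python3 - <<'E'
from vis import *
for n in("scene","top"):
    c=np.load(n+"0.npz");W=cloud(c);z=W[...,2];I=c["image"];H=cv2.cvtColor(I,cv2.COLOR_BGR2HSV)
    box=(W[...,0]>300)&(W[...,0]<800)&(abs(W[...,1])<420)
    print(n,"bench z",np.nanmedian(z[box]),"std",np.nanstd(z[box&(abs(z)<5)]))
    print("blocks",rects(c,box&(abs(z-42)<4)&(H[...,1]<60)&(W[...,1]<0),42,900))
    print("master",rects(c,box&(abs(z-50)<4)&(H[...,1]>90)&(abs(W[...,1])<100),50,400))
    print("jaws62",rects(c,box&(abs(z-62)<4)&(abs(W[...,1])<200),62,400))
    print("knob104",rects(c,box&(abs(z-104)<6)&(abs(W[...,1])<200),104,150))
    print("rim14",rects(c,box&(abs(z-12)<5)&(H[...,1]>90)&(H[...,0]<25)&(abs(W[...,1])<150),14,900))
    print("tray",rects(c,box&(H[...,0]>95)&(H[...,0]<120)&(H[...,1]>90)&(z<12)&(W[...,1]>0),4,9000))
    print("bed",rects(c,box&(z>13)&(z<27)&(H[...,1]<60),20,2000))
    print("wht",rects(c,box&(I.min(-1)>140)&(z<10)&(W[...,1]>60)&(W[...,0]<700),4,2000))
E
```

```text
scene bench z 0.3971412966925527 std 2.2644673274282114
blocks [(685.2, -109.8, 58.0, 30.5, -25.8, [689.7999877929688, -111.4000015258789]), (720.2, -273.2, 61.6, 30.1, -52.8, [721.7000122070312, -269.70001220703125]), (562.8, -184.5, 77.2, 42.2, 5.5, [563.4000244140625, -184.89999389648438]), (562.2, -284.4, 76.6, 44.1, 0.6, [563.0, -284.0]), (564.3, -380.1, 76.8, 46.3, -4.0, [560.5, -381.6000061035156]), (428.3, -184.8, 77.8, 44.2, -6.9, [429.1000061035156, -185.39999389648438])]
master [(467.2, -11.8, 70.2, 48.5, -69.7, [466.5, -12.100000381469727])]
jaws62 [(671.0, 29.0, 85.9, 58.2, -85.1, [675.9000244140625, 29.299999237060547]), (683.9, -119.4, 59.4, 34.9, 5.8, [683.9000244140625, -119.0999984741211])]
knob104 [(670.1, 38.3, 54.8, 19.3, -69.6, [669.5, 37.900001525878906])]
rim14 [(469.6, -7.6, 114.5, 91.8, -73.5, [479.20001220703125, -1.2000000476837158])]
tray [(510.5, 288.6, 282.0, 207.1, 85.0, [519.7999877929688, 273.0])]
bed [(675.8, -9.3, 264.1, 102.0, -85.7, [681.5, -6.900000095367432]), (566.2, -170.7, 84.7, 45.1, -20.8, [577.0, -175.89999389648438]), (562.9, -283.9, 81.
[... 1367 characters left out ...]
83.7, 200.6, 84.9, [501.79998779296875, 260.3999938964844])]
bed [(556.9, -284.2, 72.1, 37.2, -0.2, [545.7000122070312, -274.1000061035156]), (560.4, -381.5, 74.1, 39.2, -6.5, [552.7999877929688, -369.79998779296875]), (667.1, -12.8, 261.9, 94.9, -85.1, [662.2999877929688, -13.399999618530273])]
wht [(450.7, 197.7, 89.3, 54.7, -5.0, [450.0, 198.0]), (459.5, 297.6, 88.6, 54.2, -5.2, [458.6000061035156, 297.70001220703125]), (468.3, 395.6, 89.5, 53.2, -3.1, [469.79998779296875, 391.79998779296875]), (545.1, 189.3, 89.0, 54.7, -5.3, [544.2999877929688, 189.5]), (553.7, 289.1, 88.1, 54.4, -4.9, [553.2999877929688, 289.0]), (562.5, 388.5, 88.1, 54.7, -4.9, [562.0999755859375, 388.3999938964844])]
```

```bash
cat > rob.py <<'E'
from workcell import *
import numpy as np
def R(a):  # a: closing direction, rad, tool down
    y=np.array([np.cos(a),np.sin(a),0]);z=np.array([0,0,-1.]);return np.c_[np.cross(y,z),y,z]
def pick_a(xy,z,deg,span=0):
    best=None
    for k in(-180,0,180):
        s=0
        for d in(0,span):
            q=inverse_kinematics([*xy,z],R(np.radians(deg+k+d)))
            if q is None: s=9;break
            s=max(s,abs(q[6]))
        if best is None or s<best[0]: best=(s,deg+k)
    return best[1]
def above(xy,deg,z=220): movep([*xy,z],R(np.radians(deg)))
def down(xy,z,v=150,guard=None): return movel([*xy,z],max_speed=v,guard=guard)
def pickup(xy,deg,z,hi=220,safe=60):
    a=pick_a(xy,z,deg); open_gripper() if read_state()["finger_gap"]<80 else None
    above(xy,a,hi); down(xy,z); clamp(); s=read_state(); print("gap",s["finger_gap"],s["ft_force"].round(1)); down(xy,hi)
def place(xy,deg,z,hi=220):
    a=pick_a(xy,z,deg); above(xy,a,hi); down(xy,z+12); down(xy,z,40,guard=8); wait(.2); open_gripper(); down(xy,hi)
def T(m=""): s=read_state(); print(m,"t",round(s["time"],1),s["eef_pos"].round(1),s["ft_force"].round(1),round(s["finger_gap"],1))
G0=np.array([667.0,-12.8]);GY=np.radians(4.9)
def gauge(x,y): return G0+[x*np.cos(GY)-y*np.sin(GY),x*np.sin(GY)+y*np.cos(GY)]
E
python3 - <<'E'
from rob import *; import cv2
pickup((461.5,-14.1),17,18); T()
place(gauge(0,-54.5),4.9,32.5); T()
for n in("top","scene"):
    c=camera(n); np.savez(n+"1.npz",**c)
    I=c["image"]; I=I[90:240,180:360] if n=="top" else I[190:310,160:320]
    cv2.imwrite(f"pics/{n}1.png",cv2.resize(I,(800,600),interpolation=cv2.INTER_CUBIC))
from vis import *
for n in("top","scene"):
    c=np.load(n+"1.npz");W=cloud(c);z=W[...,2];H=cv2.cvtColor(c["image"],cv2.COLOR_BGR2HSV)
    b=(abs(W[...,1])<160)&(W[...,0]>580)&(W[...,0]<760)
    print("master",rects(c,b&(H[...,1]>90)&(H[...,0]<35)&(abs(z-64)<4)&(W[...,1]<0),64,400))
    print("red",rects(c,b&(H[...,1]>150)&((H[...,0]<6)|(H[...,0]>174))&(abs(z-64)<5),64,100))
    print("blk",rects(c,(W[...,0]>300)&(W[...,0]<620)&(W[...,1]<-100)&(abs(z-42)<4)&(H[...,1]<60),42,900))
E
```

```text
gap 39.2093809718375 [-1.7 -0.3 11.4]
 t 5.9 [461.1 -14.1 219.3] [-0.3 -0.6 -5.1] 39.3
 t 10.6 [671.3 -67.1 219.1] [ 0.3 -0.8 -1. ] 85.4
master [(670.2, -66.8, 72.9, 43.4, -85.8, [669.9000244140625, -67.0])]
red [(670.2, -65.9, 46.7, 22.9, -84.8, [670.2999877929688, -65.80000305175781])]
blk [(422.9, -186.4, 72.8, 37.3, -4.6, [422.70001220703125, -187.39999389648438]), (557.9, -187.0, 73.4, 39.7, 4.7, [557.7000122070312, -187.1999969482422]), (557.5, -286.3, 73.2, 39.7, -0.3, [555.9000244140625, -285.20001220703125])]
master [(675.0, -64.5, 75.5, 46.9, -86.0, [675.0, -64.5])]
red [(670.7, -65.9, 49.2, 25.9, -84.6, [670.7999877929688, -65.69999694824219])]
blk [(565.0, -184.7, 76.4, 41.3, 5.5, [570.5, -185.10000610351562]), (564.1, -283.7, 80.6, 43.8, -0.1, [562.7000122070312, -284.29998779296875]), (564.6, -380.0, 77.0, 46.4, -5.2, [561.7000122070312, -381.20001220703125]), (430.0, -185.2, 81.8, 43.1, -2.0, [434.70001220703125, -179.5])]
```

View pics/top1.png

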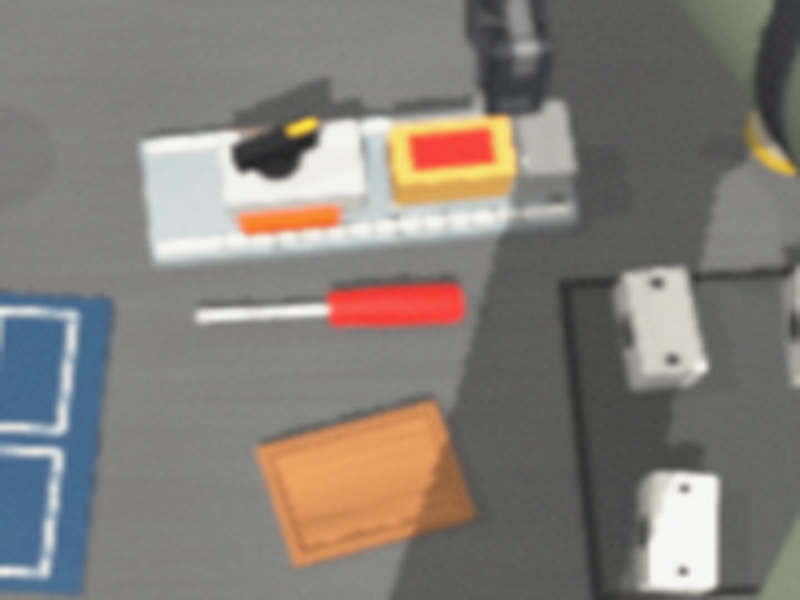

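The master stands just left of the fixed jaw (crop (455,155)) but about 2–3 mm low in x relative to the jaw centreline, in both views. The camera reads about 1 mm lower in x than the robot. I'll shift the master and re-measure.

```bash
cat > chk.py <<'E'
from vis import *
from rob import *
def local(P): 
    d=P[...,:2]-G0; c,s=np.cos(GY),np.sin(GY); return np.stack([d@[c,s],d@[-s,c]],-1)
def gaugecheck(c):
    W=cloud(c);z=W[...,2];H=cv2.cvtColor(c["image"],cv2.COLOR_BGR2HSV);v,u=np.mgrid[:384,:512]
    L=local(W); near=(abs(L[...,0])<60)&(abs(L[...,1])<135)
    col=(H[...,1]>90)
    for n,h,m in(("master",64,col&(L[...,1]<20)&(abs(z-64)<3)),("fixed",62,~col&(abs(z-62)<3)&(L[...,1]<-90)),("carr",62,~col&(abs(z-62)<3)&(L[...,1]>-30))):
        m=m&near; p=local(onplane(c,np.c_[u[m],v[m]],h))
        # mid rows/cols: average extents per slice
        q=[]
        for ax in(0,1):
            o=p[:,1-ax]; lo,hi=np.percentile(o,[25,75]); w=p[(o>lo)&(o<hi),ax]; q+=np.percentile(w,[3,97]).round(1).tolist()
        print(n,"x",q[:2],"mid",round(sum(q[:2])/2,2),"y",q[2:],len(p))
E
python3 - <<'E'
from chk import *
for n in("top","scene"):
    c=np.load(n+"1.npz"); print(n); gaugecheck(c)
E
```

```text
top
master x [-20.0, 16.6] mid -1.7 y [-87.2, -21.8] 357
fixed x [-22.1, 23.1] mid 0.5 y [-122.8, -95.9] 178
carr x [-22.8, 24.1] mid 0.65 y [0.7, 77.6] 332
scene
master x [-16.1, 23.3] mid 3.6 y [-85.8, -19.4] 216
fixed x [-17.6, 28.3] mid 5.35 y [-121.0, -93.1] 102
carr x [-6.0, 30.8] mid 12.4 y [2.5, 79.5] 217
```

Run:
```python
from chk import *
p=gauge(0,-54.5);q=gauge(2.2,-54.5)
a=pick_a(p,32.5,4.9); above(p,a,120); down(p,32); clamp(); down(p,35,40); down(q,35,40); down(q,32,30,guard=8); wait(.2); open_gripper(); down(q,220); T()
k=gauge(2.2,48.7); a=pick_a(k,70,18.1,70); print(a)
c=camera("top"); np.savez("top2.npz",**c); gaugecheck(c)
above(k,a,180); down(k,70,100,guard=10); T("at knob"); clamp(); wait(.3); T("gripped")
```

```text
t 15.2 [673.5 -66.9 219.1] [-0.3  0.1  0.2] 85.4
18.1
master x [-17.5, 19.8] mid 1.15 y [-86.0, -21.5] 360
fixed x [-21.5, 23.4] mid 0.95 y [-123.1, -96.0] 189
carr x [-22.7, 24.4] mid 0.85 y [0.4, 78.1] 347
at knob t 17.1 [665.4  36.   70.7] [-0.2  0.   0.4] 85.3
gripped t 17.9 [665.8  36.1  70.7] [1.8 0.1 5. ] 28.3
```

Fingertips reached the hub (gap 28), so I'll grip higher, on the bar only.

Run:
```python
from rob import *
open_gripper(); k=gauge(2.2,48.7); down(k,80,60); clamp(); wait(.3); T("gripped"); print(read_state()["gripper_force"],read_state()["torque"].round(2))
```

```text
gripped t 19.8 [665.7  36.   80.2] [ 5.5 -0.1 -0.5] 12.8
59.87548291683197 [ 0.1  -1.09  0.14]
```

```bash
cat >> rob.py <<'E'
def turn(p,a0,a1,n,target=(0,0),k=0.06,v=60):
    """turn the tool about z in steps, easing sideways force to target (world xy)"""
    p=np.array(p,float)
    for a in np.linspace(a0,a1,n+1)[1:]:
        movel(p.tolist(),frame=R(np.radians(a)),max_speed=v)
        s=read_state(); f=s["ft_force"][:2]; print(round(a,1),f.round(1),s["torque"].round(2)[2],s["eef_pos"].round(1)[:2],round(s["time"],1))
        p[:2]+=np.clip(k*(f-np.array(target)),-.8,.8)
    return p
E
python3 - <<'E'
from rob import *
k=gauge(2.2,48.7)+[.4,0]
p=turn([*k,80],18.1,88,8); T(); print(p)
E
```

```text
26.8 [6.1 2.2] 0.19 [665.9  36.1] 20.1
35.6 [5.8 1.9] 0.16 [666.1  36.2] 20.4
44.3 [3.6 1.4] 0.23 [666.3  36.2] 20.7
53.0 [4.6 2.2] 0.13 [666.5  36.2] 21.0
61.8 [2.9 1.4] 0.12 [666.6  36.4] 21.3
70.5 [2.7 1.2] 0.18 [666.7  36.5] 21.6
79.3 [1.2 1.2] 0.16 [666.9  36.5] 21.9
88.0 [2.3 1.5] 0.14 [666.9  36.6] 22.2
 t 22.2 [666.9  36.6  80.1] [2.3 1.5 5.2] 12.9
[667.18166835  36.68558782  80.        ]
```

Run:
```python
from rob import *
p0=np.array([667.0,36.7]); u=-np.array([-np.sin(GY),np.cos(GY)])
down(p0+15*u,80,20); T("free")
g=down(p0+32*u,80,10,guard=9); T(("stop",g)); wait(.3); T()
print((read_state()["eef_pos"][:2]-p0)@u)
```

```text
free t 23.1 [668.2  21.3  80.1] [1.6 0.2 6.7] 12.7
('stop', True) t 24.1 [668.8  13.9  80.1] [-0.1  0.6  6.1] 12.9
 t 24.4 [668.8  14.   80.1] [-0.3  0.4  5.9] 13.0
22.806054229536095
```

Run:
```python
from rob import *
u=-np.array([-np.sin(GY),np.cos(GY)])
p=np.array([668.8,14.0])
for i in range(14):
    p=p+0.3*u; down(p,80,6); s=read_state(); f=s["ft_force"]; print(i,s["eef_pos"].round(2)[:2],(-(f[:2]@u)).round(2))
    if -(f[:2]@u)>8: break
T()
c=camera("scene");np.savez("scene3.npz",**c)
import cv2; cv2.imwrite("pics/s3.png",cv2.resize(c["image"][190:310,160:320],(800,600),interpolation=cv2.INTER_CUBIC))
```

```text
0 [668.81  13.88] 2.78
1 [668.81  13.85] 4.23
2 [668.79  13.88] 5.44
3 [668.81  13.84] 6.25
4 [668.82  13.84] 8.36
 t 25.6 [668.8  13.8  80.1] [2.7 8.6 3.7] 12.7
```

View pics/s3.png

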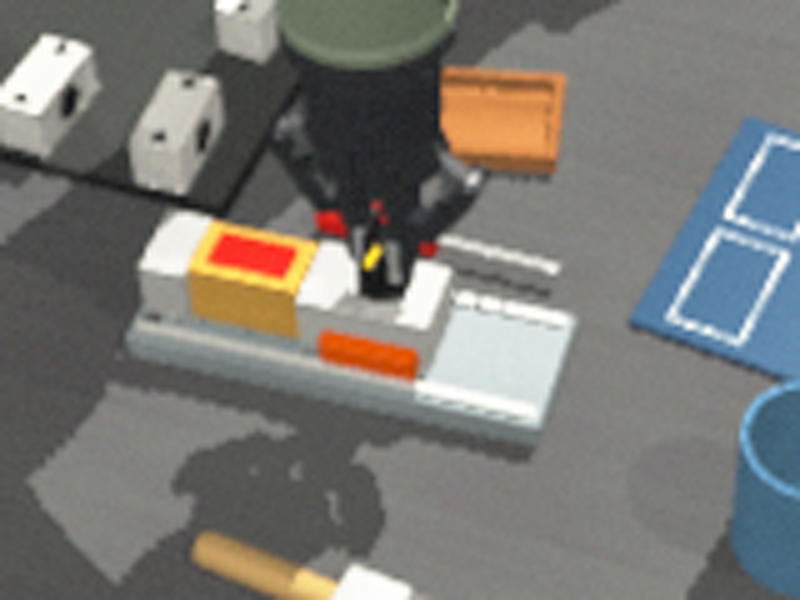

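Master now touches both jaws ((250,280) in the crop, no gaps) and force rises without motion. Now clamping.

Run:
```python
from chk import *
u=-np.array([-np.sin(GY),np.cos(GY)])
p=np.array([668.8,14.0])+1.5*u
p=turn([*p,80],88,16,9,target=(0.5,6),k=.12); T()
open_gripper(); T("open"); down(read_state()["eef_pos"][:2],200); 
c=camera("top"); gaugecheck(c); np.savez("top4.npz",**c)
W=cloud(c); print("knob",rects(c,(abs(W[...,2]-104)<6)&(abs(W[...,1])<60)&(W[...,0]>600)&(W[...,0]<720),104,150))
s=camera("scene"); gaugecheck(s)
```

```text
80.0 [1.6 6.7] -0.15 [668.8  13.6] 26.0
72.0 [-0.1  6.7] -0.12 [668.7  13.4] 26.3
64.0 [-0.3  5.6] -0.1 [668.7  13.3] 26.6
56.0 [-1.2  4.7] -0.17 [668.6  13.1] 26.9
48.0 [0.1 5. ] -0.18 [668.4  12.9] 27.1
40.0 [-2.2  4.2] -0.18 [668.3  12.8] 27.4
32.0 [-0.3  4.9] -0.12 [668.1  12.6] 27.7
24.0 [-2.   4.4] -0.16 [667.9  12.5] 28.0
16.0 [-1.3  5.3] -0.1 [667.7  12.5] 28.3
 t 28.3 [667.7  12.5  80.1] [-1.3  5.3  6.9] 12.7
open t 29.0 [667.9  11.7  80. ] [-0.5 -0.3  0.6] 85.3
master x [-17.3, 19.7] mid 1.2 y [-90.6, -26.9] 346
fixed x [-22.8, 21.8] mid -0.5 y [-115.3, -94.9] 122
carr x [-22.6, 19.2] mid -1.7 y [-22.1, 54.3] 298
knob [(663.0, 19.3, 40.0, 18.4, -72.0, [662.5999755859375, 20.600000381469727])]
master x [-13.6, 25.7] mid 6.05 y [-91.5, -25.3] 201
fixed x [-17.5, 29.0] mid 5.75 y [-121.5, -95.4] 106
carr x [-3.2, 31.4] mid 14.1 y [-21.5, 56.4] 222
```

Run:
```python
from chk import *
p=gauge(2.2,-59.5); a=pick_a(p,32,4.9); above(p,a,130); down(p,32); clamp(); T("grip"); down(p,60,50); T("lift"); down(p,200)
place((462.7,-11.3),15.3,18.5); T()
above((600,0),90,250)
for n in("top","scene"):
    c=camera(n); np.savez(n+"5.npz",**c); W=cloud(c);z=W[...,2];H=cv2.cvtColor(c["image"],cv2.COLOR_BGR2HSV); box=(W[...,0]>300)&(W[...,0]<640)
    print("master",rects(c,box&(abs(z-50)<4)&(H[...,1]>90)&(abs(W[...,1])<100),50,400))
    print("blk",rects(c,box&(W[...,1]<-80)&(abs(z-42)<4)&(H[...,1]<60),42,900))
```

```text
grip t 31.9 [674.7 -72.   32.7] [-0.7 -0.   6.6] 39.2
lift t 32.6 [674.4 -72.   60.1] [ 1.  -0.4 -4.6] 39.2
 t 38.5 [462.3 -11.3 219.4] [ 0.2 -0.1 -0.1] 86.0
master [(462.3, -11.9, 73.1, 43.3, -74.7, [462.1000061035156, -12.0])]
blk [(423.0, -187.4, 72.8, 37.2, -6.2, [422.70001220703125, -187.39999389648438]), (558.1, -187.0, 73.0, 39.8, 4.7, [557.7999877929688, -187.1999969482422])]
master [(466.5, -10.0, 72.7, 48.5, -69.8, [467.1000061035156, -9.600000381469727])]
blk [(563.7, -184.0, 79.0, 43.0, 5.5, [563.7000122070312, -184.6999969482422]), (563.3, -284.0, 79.0, 44.4, -0.1, [563.7000122070312, -284.29998779296875]), (565.2, -380.0, 77.5, 45.3, -8.4, [561.2000122070312, -381.3999938964844]), (428.9, -185.0, 79.7, 44.3, -5.3, [428.29998779296875, -185.0])]
```

```bash
cat > blocks.py <<'E'
from chk import *
BAYS=[(554.0,289.5),(459.1,298.0),(450.5,198.3),(544.8,189.8)]
def blocks(c,h=42,side=-1):
    W=cloud(c);z=W[...,2];H=cv2.cvtColor(c["image"],cv2.COLOR_BGR2HSV)
    m=(W[...,0]>300)&(W[...,0]<640)&(side*W[...,1]>80)&(abs(z-h)<4)&(H[...,1]<60)
    return [r for r in rects(c,m,h,900) if 68<r[2]<78 and 33<r[3]<44]
def one(r,bay):
    print("block",r[:5]); pickup((r[0]+1,r[1]),r[4]+90,8,hi=180)
    place((bay[0]+1,bay[1]),84.8,10.3,hi=180); T(bay)
E
python3 - <<'E'
from blocks import *
one(blocks(camera("top"))[0],BAYS[0])
c=camera("top"); b=blocks(c); print(*b,sep="\n"); r=min(b,key=lambda r:r[1]); one(r,BAYS[1])
c=camera("top"); print(*blocks(c),sep="\n"); print("tray",*blocks(c,44,1),sep="\n"); c=camera("scene"); cv2.imwrite("pics/s6.png",cv2.resize(c["image"],(800,600)))
E
```

```text
block (422.9, -186.4, 72.8, 37.4, -4.6)
gap 35.314815386737045 [-0.9  1.  11.1]
(554.0, 289.5) t 50.3 [554.6 289.3 179.1] [-0.3 -0.1  0.5] 85.0
(558.1, -186.7, 73.1, 40.0, 5.5, [557.7000122070312, -187.0])
(557.5, -286.3, 73.2, 39.7, -0.3, [557.7999877929688, -286.1000061035156])
(587.9, -412.8, 74.4, 38.9, -7.5, [587.5, -413.8999938964844])
block (587.9, -412.8, 74.4, 38.9, -7.5)
gap 35.198237011712045 [-0.2  1.7  5.4]
(459.1, 298.0) t 62.1 [459.7 297.8 179.3] [-0.6 -1.3 -0.7] 85.6
(558.0, -186.9, 73.4, 39.6, 5.5, [557.5, -187.10000610351562])
(557.4, -286.3, 72.6, 39.9, -1.6, [557.7999877929688, -286.29998779296875])
tray
(459.8, 295.4, 71.7, 39.5, -5.0, [452.3999938964844, 295.20001220703125])
(555.8, 286.7, 72.3, 39.3, -5.4, [555.7999877929688, 286.6000061035156])
```

View pics/s6.png

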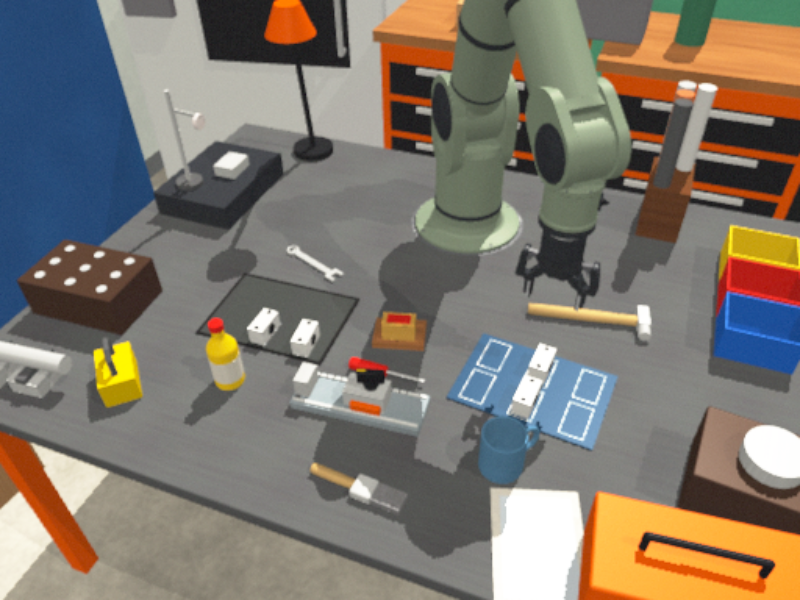

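The two remaining blocks are at (264,326) and (305,337), and the two placed ones are in the middle column. One block had been knocked and was followed to its new spot. Next, a closer look at the fit inside the outlines.

Run:
```python
from blocks import *
above((480,60),90,250)
t=camera("top");s=camera("scene"); np.savez("top7.npz",**t); np.savez("scene7.npz",**s)
a=cv2.resize(t["image"][155:240,85:210],(400,300),interpolation=cv2.INTER_CUBIC);b=cv2.resize(s["image"][210:290,285:400],(400,300),interpolation=cv2.INTER_CUBIC)
cv2.imwrite("pics/t7.png",np.hstack([a,b]))
print("tray",*blocks(t,44,1),sep="\n")
W=cloud(s);z=W[...,2];m=(W[...,0]>300)&(W[...,0]<640)&(W[...,1]>150)&(abs(z-44)<3)
print(rects(s,m,44,900))
for c in(t,s):
    W=cloud(c);m=(W[...,0]>400)&(W[...,0]<620)&(W[...,1]>150)&(c["image"].min(-1)>140)&(W[...,2]<10);print(*rects(c,m,4,1000),sep="\n")
```

```text
tray
(460.2, 295.2, 72.7, 39.8, -5.4, [460.0, 295.29998779296875])
(555.5, 286.5, 72.5, 39.8, -5.4, [555.2000122070312, 287.0])
[(561.7, 289.2, 78.5, 39.8, -5.6, [561.7999877929688, 289.6000061035156]), (465.2, 298.0, 76.7, 40.0, -4.1, [466.70001220703125, 297.8999938964844])]
(459.7, 301.3, 88.4, 61.5, -5.2, [445.5, 298.20001220703125])
(468.4, 396.6, 88.5, 55.0, -5.0, [467.79998779296875, 397.0])
(555.1, 314.0, 95.1, 39.2, 22.8, [545.7000122070312, 312.8999938964844])
(562.4, 388.2, 88.0, 55.1, -5.5, [562.0, 388.3999938964844])
(563.7, 389.5, 93.7, 56.9, -4.8, [564.9000244140625, 389.5])
(557.3, 311.0, 91.6, 13.7, -5.8, [557.9000244140625, 312.0])
(469.1, 398.2, 93.7, 55.8, -5.0, [470.29998779296875, 398.29998779296875])
(545.1, 190.4, 92.7, 57.0, -5.3, [546.0999755859375, 190.39999389648438])
(462.4, 318.4, 90.8, 17.9, -7.2, [464.6000061035156, 320.20001220703125])
(450.2, 198.9, 92.5, 57.2, -5.3, [451.20001220703125, 198.89999389648438])
```

View pics/t7.png

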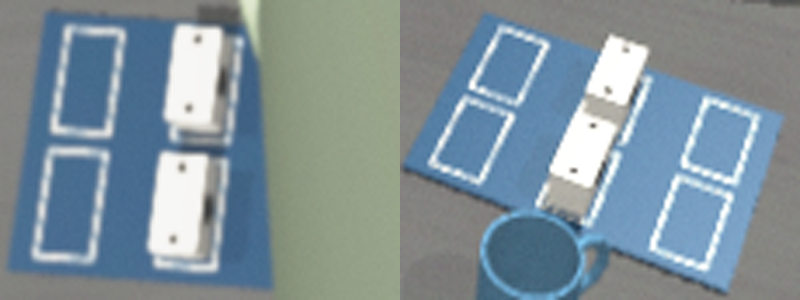

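```bash
cat > prof.py <<'E'
from vis import *
def proj(c,P):
    T=np.asarray(c["cam_to_world"]);p=(P-T[:3,3])@T[:3,:3]
    return np.c_[c["cx"]+c["fx"]*p[:,0]/-p[:,2],c["cy"]+c["fy"]*p[:,1]/p[:,2]]
def prof(c,bay,d,lo,hi,offs,a=-5.2):
    a=np.radians(a);ex=np.array([np.cos(a),np.sin(a)]);ey=np.array([-ex[1],ex[0]]);e,o=(ey,ex) if d=="y" else (ex,ey)
    s=np.arange(lo,hi+.1,1.); acc=0
    for k in offs:
        xy=np.array(bay)+np.outer(s,e)+k*o; q=proj(c,np.c_[xy,np.full(len(s),4.)]).astype(np.float32)
        acc=acc+cv2.remap(c["image"],q[:,0:1],q[:,1:2],cv2.INTER_LINEAR)[:,0].astype(float)
    acc/=len(offs)
    return s,acc
E
python3 - <<'E'
from prof import *
t=np.load("top7.npz");s=np.load("scene7.npz")
for bay in((554.0,289.5),(459.1,298.0)):
    for c,lo,hi,n in((t,-32,-12,"top -y"),(s,12,32,"scene +y")):
        x,p=prof(c,bay,"y",lo,hi,(-25,-20,20,25)if n[0]=="t" else(-20,-10,0,10,20)); print(n,bay); print(*[f"{int(a)}:{int(v[2])}/{int(v[0])}" for a,v in zip(x,p)])
E
```

```text
top -y (554.0, 289.5)
-32:65/131 -31:66/132 -30:73/134 -29:91/142 -28:111/150 -27:133/161 -26:157/175 -25:181/190 -24:185/191 -23:182/187 -22:176/181 -21:160/166 -20:143/151 -19:133/140 -18:133/137 -17:134/134 -16:138/135 -15:143/137 -14:147/140 -13:150/142 -12:153/144
scene +y (554.0, 289.5)
12:203/195 13:187/179 14:161/155 15:138/136 16:119/123 17:119/138 18:118/154 19:118/170 20:147/192 21:186/216 22:224/239 23:229/242 24:218/237 25:204/231 26:182/221 27:155/208 28:129/195 29:113/188 30:112/187 31:111/187 32:111/187
top -y (459.1, 298.0)
-32:66/131 -31:68/133 -30:78/136 -29:89/141 -28:106/149 -27:127/162 -26:148/175 -25:161/183 -24:166/186 -23:168/185 -22:158/174 -21:145/162 -20:136/150 -19:134/143 -18:133/137 -17:137/137 -16:143/139 -15:148/141 -14:150/143 -13:152/144 -12:157/148
scene +y (459.1, 298.0)
12:199/190 13:177/168 14:156/148 15:136/132 16:128/136 17:121/144 18:119/155 19:138/176 20:164/198 21:192/220 22:208/231 23:213/234 24:214/235 25:199/228 26:172/215 27:144/201 28:121/190 29:114/187 30:110/185 31:107/184 32:107/184
```

Block bases sit about 1.5 mm toward −y of the outline centres, by the gap profile in both views. I'll place the rest with that correction, and nudge these two.

Run:
```python
from blocks import *
for b in BAYS[:2]:
    p=np.array(b)+[1,0]; q=p+[-1.2,1.5]; a=pick_a(p,10.3,84.8); above(p,a,120); down(p,10.3); clamp(); down(p,14,40); down(q,14,40); down(q,10.6,30,guard=8); wait(.2); open_gripper(); down(q,150)
for b in BAYS[2:]:
    c=camera("top"); r=min(blocks(c),key=lambda r:r[1]); one(r,(b[0]-1.2,b[1]+1.5))
above((480,60),90,250); T()
t=camera("top");s=camera("scene"); np.savez("top8.npz",**t); np.savez("scene8.npz",**s)
print("mat",blocks(t)); print("tray",*blocks(t,44,1),sep="\n")
from prof import *
for bay in BAYS:
    for c,lo,hi,n in((t,-28,-14,"top -y"),(s,14,28,"scene +y")):
        x,p=prof(c,bay,"y",lo,hi,(-25,-20,20,25)if n[0]=="t" else(-20,-10,0,10,20)); print(n,bay); print(*[f"{int(a)}:{int(v[2])}/{int(v[0])}" for a,v in zip(x,p)])
a=cv2.resize(t["image"],(800,600),interpolation=cv2.INTER_CUBIC); cv2.imwrite("pics/t8.png",a); cv2.imwrite("pics/s8.png",cv2.resize(s["image"][170:320,150:400],(800,480),interpolation=cv2.INTER_CUBIC))
```

```text
block (557.4, -286.2, 72.8, 39.9, -1.1)
gap 35.20304111496401 [-0.9  0.2  6.1]
(449.3, 199.8) t 83.4 [449.9 199.6 179.3] [ 0.   0.2 -0.3] 85.4
block (558.1, -187.1, 73.2, 39.3, 5.2)
gap 35.59186136946394 [-1.4  0.1  7.5]
(543.5999999999999, 191.3) t 93.4 [544.2 191.2 179.2] [0.  0.2 0.3] 85.4
 t 94.1 [480.   59.9 249.9] [-1.   0.5 -0. ] 85.6
mat []
tray
(459.1, 296.8, 72.7, 39.7, -4.9, [458.8999938964844, 296.79998779296875])
(554.1, 288.3, 73.1, 39.7, -5.0, [554.0, 288.1000061035156])
top -y (554.0, 289.5)
-28:112/150 -27:133/162 -26:158/177 -25:182/191 -24:185/194 -23:181/191 -22:174/185 -21:155/170 -20:135/153 -19:122/141 -18:122/136 -17:123/132 -16:130/133 -15:138/137 -14:146/140
scene +y (554.0, 289.5)
14:187/179 15:164/156 16:142/134 17:133/138 18:126/144 19:121/154 20:150/180 21:188/210 22:224/236 23:229/242 24:218/238 25:205/232 26:182/221 27:154/208 28:127/195
top -y (459.1, 298.0)
-28:108/151 -27:128/163 -26:149/175 -25:162/184 -24:167/187 -23:167/187 -22:155/176 -21:140/164 -20:127/150 -19:120/140 -18:116/132 -17:121/131 -16:129/133 -15:138/136 -14:144/139
scene +y (459.1,
[... 254 characters left out ...]
 -23:147/134 -22:147/134 -21:146/133 -20:146/133 -19:146/133 -18:146/133 -17:146/133 -16:146/133 -15:145/133 -14:145/133
scene +y (450.5, 198.3)
14:135/129 15:132/128 16:129/128 17:126/130 18:129/140 19:142/161 20:158/183 21:176/204 22:187/214 23:192/219 24:191/221 25:175/213 26:154/202 27:132/190 28:113/180
top -y (544.8, 189.8)
-28:151/137 -27:151/137 -26:150/137 -25:150/137 -24:150/137 -23:150/137 -22:149/137 -21:149/137 -20:149/137 -19:149/136 -18:149/136 -17:149/136 -16:149/137 -15:149/136 -14:148/136
scene +y (544.8, 189.8)
14:132/124 15:123/117 16:124/120 17:125/128 18:126/139 19:134/155 20:153/178 21:179/201 22:203/221 23:209/228 24:200/224 25:184/215 26:160/203 27:134/191 28:113/181
```

View pics/t8.png

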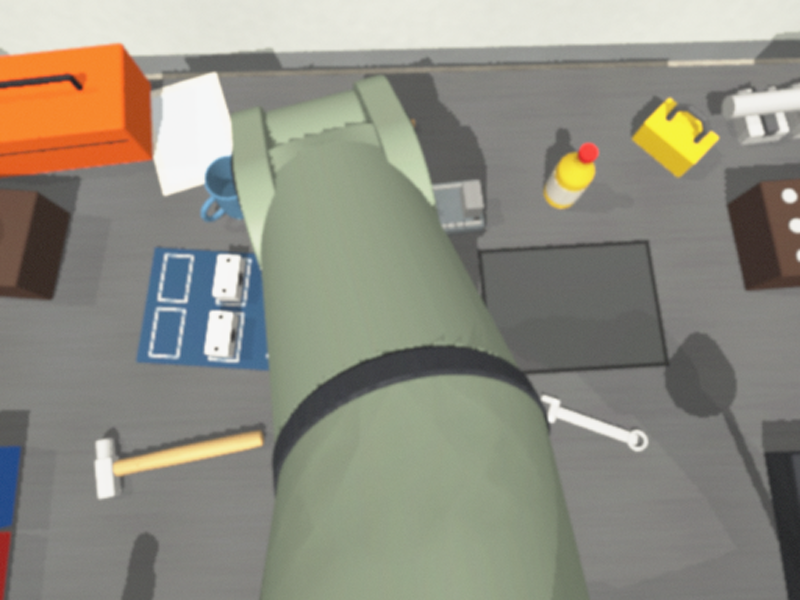

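View pics/s8.png

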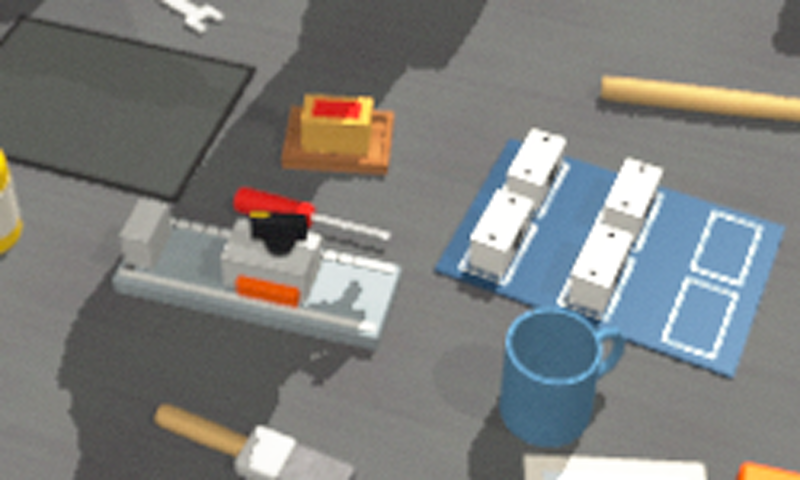

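All four blocks are in bays, the mat is empty, and the master is in its holder. I'll move the arm clear for a final check from the top camera.

Run:
```python
from blocks import *
goto_joints([1.185,0.521,-0.036,1.599,0.021,1.021,-0.113]); T()
t=camera("top"); gaugecheck(t); print(*blocks(t,44,1),sep="\n"); print("mat",blocks(t))
W=cloud(t);z=W[...,2];H=cv2.cvtColor(t["image"],cv2.COLOR_BGR2HSV)
print("knob",rects(t,(abs(z-104)<6)&(abs(W[...,1])<100)&(W[...,0]>600)&(W[...,0]<720),104,150))
print("master",rects(t,(W[...,0]<560)&(W[...,0]>400)&(abs(z-50)<4)&(H[...,1]>90)&(abs(W[...,1])<100),50,400))
cv2.imwrite("pics/t9.png",cv2.resize(t["image"][90:245,80:370],(800,428),interpolation=cv2.INTER_CUBIC))
```

```text
t 96.7 [ 195.2 -594.   231.8] [1.2 0.1 0.1] 85.5Traceback (most recent call last):
  File "<stdin>", line 3, in <module>
  File "chk.py", line 14, in gaugecheck
    o=p[:,1-ax]; lo,hi=np.percentile(o,[25,75]); w=p[(o>lo)&(o<hi),ax]; q+=np.percentile(w,[3,97]).round(1).tolist()
                       ~~~~~~~~~~~~~^^^^^^^^^^^
    return _quantile_unchecked(
        a, q, axis, out, overwrite_input, method, keepdims, weights)
    return _ureduce(a,
                    func=_quantile_ureduce_func,
    ...<5 lines>...
                    overwrite_input=overwrite_input,
                    method=method)
    r = func(a, **kwargs)
    result = _quantile(arr,
                       quantiles=q,
    ...<2 lines>...
                       out=out,
                       weights=wgt)
    slices_having_nans = np.isnan(arr[-1, ...])
                                  ~~~^^^^^^^^^
IndexError: index -1 is out of bounds for axis 0 with size 0
```

```bash
sed -i 's/^        m=m&near;/        m=m\&near\n        if not m.any(): continue\n       /' chk.py
python3 - <<'E'
from blocks import *
t=camera("top"); gaugecheck(t); print(*blocks(t,44,1),sep="\n"); print("mat",blocks(t))
W=cloud(t);z=W[...,2];H=cv2.cvtColor(t["image"],cv2.COLOR_BGR2HSV)
print("knob",rects(t,(abs(z-104)<6)&(abs(W[...,1])<100)&(W[...,0]>600)&(W[...,0]<720),104,150))
print("master",rects(t,(W[...,0]<560)&(W[...,0]>400)&(abs(z-50)<4)&(H[...,1]>90)&(abs(W[...,1])<100),50,400))
cv2.imwrite("pics/t9.png",cv2.resize(t["image"][90:245,80:370],(800,428),interpolation=cv2.INTER_CUBIC))
E
```

```text
fixed x [-21.5, 24.3] mid 1.4 y [-123.3, -96.4] 190
carr x [-22.2, 24.2] mid 1.0 y [-23.1, 54.1] 342
(450.7, 197.5, 72.2, 39.0, -5.0, [450.5, 197.8000030517578])
(459.2, 296.8, 72.6, 39.7, -4.9, [459.0, 297.1000061035156])
(544.8, 188.8, 73.0, 39.8, -5.4, [544.4000244140625, 189.3000030517578])
(554.4, 288.2, 72.9, 39.6, -5.4, [554.2000122070312, 288.20001220703125])
mat []
knob [(665.3, 12.2, 53.9, 18.4, -72.0, [665.4000244140625, 12.5])]
master [(462.3, -12.1, 72.9, 43.3, -74.9, [462.1000061035156, -12.100000381469727])]
```

View pics/t9.png

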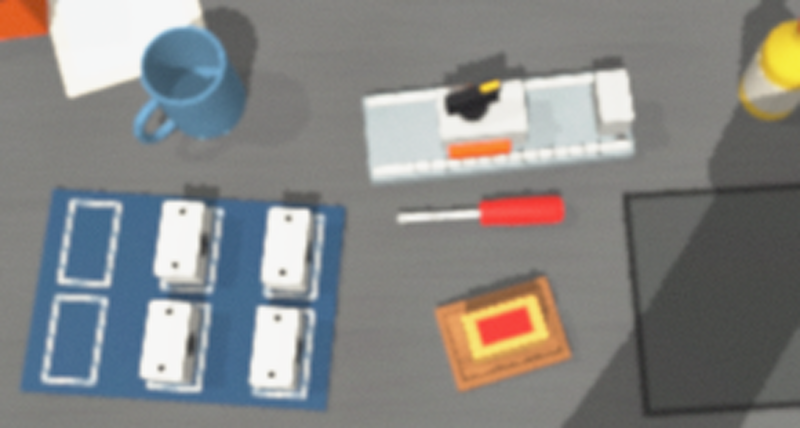

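Everything is in place: four blocks sit square in the bays at (183,243), (289,249), (170,342) and (278,348), the master is in its holder at (505,326), and the knob is clamped at (472,100) with the jaw opening at about 70 mm.

```bash
python3 -c "
from workcell import *
print(finish_job())"
```

```text
the job is handed in; nothing more can be done
None
```

The job is handed in: the gauge is set to the brass master and clamped, the master is back in its holder, and all four aluminium blocks found are square inside outlines on the tray, with about 97 s of the 208 s used.

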